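# Earbud case through the spring flap of the night box

### The job

Put the earbud case away for the night: push the night box's spring flap down and open with one finger, and while that finger holds it open, gently push the case off the ledge and through the opening with the other finger. Do not pinch or lift the case, leave the other things where they are, and finish with the case inside the box and the flap shut.

Things in the scene. Friction and masses are not known exactly. Their poses are not given: they have to be found in the camera images.
- night_box: Fixed wooden box, 270 (its x) x 180 (its y) mm, flat top 140 mm up, 8 mm thick; origin: centre of its underside; its x axis points roughly away from the robot. In its frame the top has a mouth, x -123 to +12, y -50 to +50 mm, closed by a flap level with the top. The ledge is the top from x +12 to +135. Hollow inside over x +-127, y +-82; floor 6 mm up; 60 mm deep wall under the ledge's edge.
- mouth_edge (a point): Middle of the ledge's edge at the mouth: box frame x +12 mm, y 0, on the top surface (140 mm up). Axes as the box. The case goes over this edge in the box's -x direction (towards the robot).
- flap (a joint): Flap angle, rad: 0 shut (level), grows as it is pushed down, stop at 1.25. Metal plate 131 (box x) x 97 (box y) x 5 mm, hinged along the mouth's +y side (box y +50 mm, 140 mm up; three steel hinges show on top); its free -y edge swings down. A spring shuts it: 0.16 N m to start, 0.26 N m at 0.8 rad (about 7 N on a finger 40 mm from the hinge). The case's weight does not open it.
- flap_middle (a point): Middle of the flap's upper face (shut: box frame x -55.5, y 0.5 mm, 140 mm up); moves with the flap. A fingertip 35 to 40 mm below the top and 40 to 60 mm from the hinge opens it about 0.6 to 0.8 rad, enough for the case to slide through; sliding the finger parallel to the hinge keeps the angle.
- earbud_case: White plastic earbud case, 34 mm (its x) by 58 mm (its y) by 22 mm high, rounded edges, about 60 g; origin at the centre of its underside. It lies on the ledge, its long side roughly along the mouth edge (turned by up to 0.2 rad) and 4 to 12 mm from it, roughly in the middle of the mouth's width.
- balm_tin: Small round aluminium tin, 34 mm across and 18 mm high, standing on the ledge near its far right (-y) corner; origin at the centre of its underside. Stays where it is.
- mug: White mug, 80 mm across, 92 mm high, on the table beside the box's +y side; origin at the centre of its underside. Stays.
- cream_jar: Blue jar, 64 mm across, 55 mm high, on the table beside the box's -y side; origin at the centre of its underside. Stays.
- books: Two paperbacks in a pile, 214 by 138 mm, 50 mm high, on the table to the right (-y) of the box and the jar; origin at the centre of the underside. Stays.
Not all that is in view belongs to the job. There is more than one size of the earbud_case; the one meant has the size given above.

How it is judged:
By the outcome, as a careful person would: the job done as asked, in the order asked, and still so for the second after the job is handed in, with the robot touching nothing.
It also fails if it takes over 38 s, if anything falls off the work surface, if the arm or the gripper's body presses on something with over 40 N, if the wrist force passes 120 N, or if a joint passes its speed limit or range.

### The arm

A 7-joint arm with a two-finger parallel gripper is mounted at the origin on the work surface. World frame = base frame: x ahead of the robot, y to its left, z up, the work surface at z = 0. Lengths are in m, angles in rad, forces in N, time in s.
With the tool pointing down it reaches from about 0.4 to 0.9 m from the base axis. Payload 5.6 kg.
Tool frame: the origin (TCP) lies midway between the tips of the shut fingers; the grasp point (between the pads) lies 19 mm behind it; z points along the fingers, y is the line along which they close (so a half turn about z gives the same grasp; the last joint's range is limited). The gripper opens to 92 mm and grips with 3 to 60 N. Pads are 20 mm wide; open, the fingers measure 128 mm over their backs; the gripper's body (75 mm by 189 mm) begins 69 mm behind the grasp point.
Start: joints at [-1.358, 0.468, -0.012, 1.603, 0.006, 1.071, -0.056], TCP at [0.165, 0.629, 0.215] pointing down, gripper open.
Joint ranges: [-2.53, 2.53], [-0.31, 2.02], [-1.57, 1.55], [0.28, 2.44], [-1.29, 4.43], [0.15, 1.84], [-2.92, 2.92]. Speed limits (rad/s): [2.57, 2.57, 3.14, 3.14, 3.14, 3.14, 3.14].

### API

Orientations are given as a 3x3 rotation matrix whose columns are the frame's x, y, z axes.
In Python, from station import env, effector, solver, viewer, workorder, search_frame, tip_of gives the robot as it stands. Calls block until the motion is done:
- env.reach(position, orientation): joint-space move of the TCP to a pose.
- env.movel(position, frame=None, rate=0.15): straight line of the TCP; frame=None keeps the orientation; rate is the mean speed in m/s.
- env.goto_joints(angles): joint-space move.
- effector.release() and effector.grasp(squeeze=None): open the fingers fully, or close them until they stop; squeeze is the grip in N (None keeps the last).
- env.pause(seconds).
- solver.inverse_kinematics(position, orientation): joint angles nearest the present ones, or None.
- env.sense(): the state.
- viewer.read_camera(name): name is "scene" or "top" or "wrist"; returns (picture, depth): 400x640x3 uint8, red, green, blue; 400x640 float32, m along the optical axis (not along the pixel's ray), 0 where there is no reading.
- viewer.camera_info(name): a dict with "intrinsics" (3x3 intrinsics, pixels), "eye" and "rotation" of the camera in the world; the wrist camera has in their place "T_tool_cam" (4x4, takes a point from camera to tool coordinates, whose origin is the TCP and whose axes are the flange's). Camera axes: x right, y up, looking along -z (the intrinsics and any distortion apply to the point x, -y, -z); pixel columns grow to the right and rows downward; lengths in m; the calibration is good to about 2 mm. A picture is of the moment at which its call begins: read the wrist's pose just before it. camera_info takes no time and is no camera call.
A pose or a line that the arm cannot do raises env.PlanningError and nothing moves.
- workorder.finish_job(): hands the job in; it is judged then, once.
Trained networks look in the newest picture that a camera, given by its name, has taken for a name from the list of things; names that differ only in an ending like _2 or _b are one class to them, and where a whole thing is asked for, a point or a joint stands for the part that bears it (a point fixed in the world has none). Each returns a list of dicts, best first, with "score" (0 to 1); they miss things now and then, are a little off and sometimes report something else, mostly with a low value. They report only what shows in the picture. A call takes as long as a camera call. They do not tell look-alikes from the thing itself.
- search_frame(camera, name): "at" ([x, y, z] in m, in world coordinates, good to about 4 mm: the middle of the surface that is visible of it).
- tip_of(camera, name): "at" ([x, y, z] in m, in world coordinates, good to about 4 mm: a listed point, or the origin of a listed thing).
The state is a dict: "t": time; "joint_positions": joint angles; "joint_velocities": joint speeds; "tau": joint torques, N m; "ee_pos": TCP position; "tcp_rot": TCP orientation; "wrist_force": force on the tool from outside, world axes, zero at the start; "moment": the same for the moment, N m; "gripper_width": finger opening in m; "grasp_force": force on a finger pad.
Only numpy, scipy, OpenCV 4.12 (cv2) and the standard library are available. Lean on these libraries where they do the work, as an engineer would, in place of code of your own. Each camera call takes 0.05 s, during which the arm holds its last target. There are 200 camera calls.

## Working session

There is one attempt and no reset: what is moved stays moved. The work goes in short steps, each a Python script; the robot and the scene stay as the last script left them, time stands still between calls to the robot, and variables do not carry over. Pictures are saved under pics/ and viewed, at most 10 in all, crops included, and the job is handed in when it is done.

```bash
mkdir -p pics; ls; python3 - <<'E'
from station import *
import cv2
for c in ["scene","top"]:
    p,d=viewer.read_camera(c); cv2.imwrite(f"pics/{c}0.png",p[:,:,::-1])
    for n in ["night_box","mouth_edge","flap_middle","earbud_case","balm_tin","mug","cream_jar","books"]:
        for f in (search_frame,tip_of):
            try: print(c,n,f.__name__,[(r["score"].__round__(2),[round(float(v),3) for v in r["at"]]) for r in f(c,n)][:3])
            except Exception as e: print(c,n,f.__name__,e)
s=env.sense(); print(s["t"],s["tcp_rot"],s["gripper_width"])
E
```

```text
pics
scene night_box call [(0.92, [0.625, 0.074, 0.141]), (0.28, [0.584, -0.223, 0.055])]
scene night_box call [(0.33, [0.56, -0.241, 0.003])]
scene mouth_edge call [(0.89, [0.626, 0.077, 0.136])]
scene mouth_edge call [(0.8, [0.58, 0.058, 0.141])]
scene flap_middle call [(0.83, [0.508, 0.068, 0.143])]
scene flap_middle call [(0.59, [0.507, 0.067, 0.142])]
scene earbud_case call [(0.81, [0.765, 0.068, 0.016]), (0.69, [0.531, 0.24, 0.017]), (0.57, [0.609, 0.068, 0.161])]
scene earbud_case call [(0.85, [0.762, 0.063, -0.0]), (0.81, [0.526, 0.24, -0.003]), (0.6, [0.602, 0.065, 0.141])]
scene balm_tin call [(0.82, [0.674, -0.013, 0.158]), (0.66, [0.608, 0.069, 0.161])]
scene balm_tin call [(0.8, [0.669, -0.019, 0.142])]
scene mug call [(0.55, [0.651, 0.243, 0.058])]
scene mug call [(0.8, [0.656, 0.241, 0.0]), (0.39, [0.504, 0.064, 0.14])]
scene cream_jar call [(0.58, [0.588, -0.109, 0.057])]
scene cream_jar call [(0.65, [0.584, -0.101, 0.0])]
scene books call [(0.7, [0.583, -0.223, 0.054])]
scene books call [(0.73, [0.56, -0.242, 0.004])]
top night_box call [(0.97, [0.553, 0.06, 0.14]), 
[... 446 characters left out ...]
 0.136]), (0.61, [0.525, 0.239, -0.001]), (0.45, [0.763, 0.056, -0.001])]
top balm_tin call [(0.74, [0.505, 0.064, 0.144]), (0.54, [0.552, 0.06, 0.138]), (0.46, [0.67, -0.017, 0.159])]
top balm_tin call []
top mug call [(0.65, [0.663, 0.247, 0.034])]
top mug call [(0.73, [0.658, 0.243, 0.0])]
top cream_jar call [(0.59, [0.583, -0.097, 0.052])]
top cream_jar call [(0.7, [0.584, -0.099, -0.002]), (0.5, [0.595, 0.06, 0.135])]
top books call [(0.56, [0.557, -0.232, 0.051])]
top books call [(0.75, [0.558, -0.241, 0.004])]
1.7 [[-9.67438993e-01  2.53104307e-01  7.29551973e-05]
 [ 2.53104310e-01  9.67438994e-01  4.07592785e-05]
 [-6.02633538e-05  5.78973902e-05 -9.99999997e-01]] 0.09194124527382436
```

View pics/top0.png

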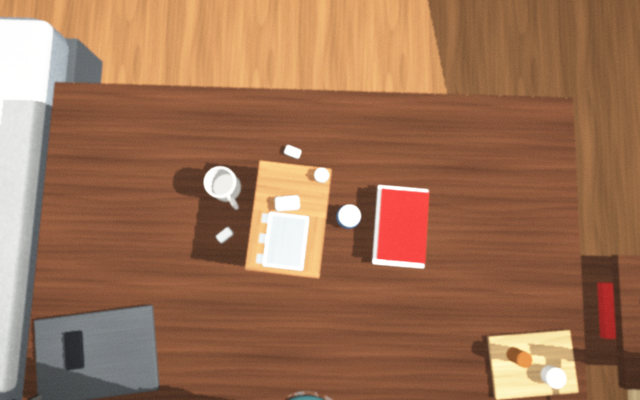

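View pics/scene0.png

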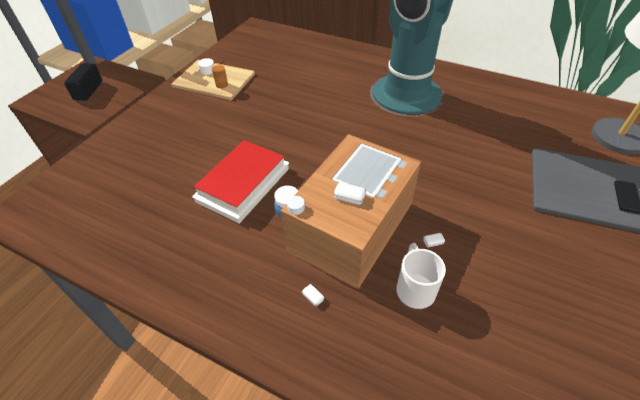

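```bash
cat > h.py <<'E'
from station import *
import numpy as np, cv2
def cloud(c):
    p,d=viewer.read_camera(c); i=viewer.camera_info(c); K=np.array(i["intrinsics"])
    v,u=np.mgrid[:400,:640]
    q=cv2.undistortPoints(np.float32(np.c_[u.ravel(),v.ravel()])[:,None],K,np.array(i.get("distortion",np.zeros(5)),float))[:,0].reshape(400,640,2)
    P=np.dstack([q[...,0]*d,-q[...,1]*d,-d])
    return p,d,P@np.array(i["rotation"]).T+np.array(i["eye"])
E
python3 - <<'E'
from h import *
print(viewer.camera_info("top"))
p,d,W=cloud("top")
ok=d>0
def rect(m,n):
    k=(ok&m).astype(np.uint8); l,L,st,_=cv2.connectedComponentsWithStats(k)
    for j in range(1,l):
        if st[j,4]>60:
            r=cv2.minAreaRect(np.float32(W[L==j][:,:2]*1000)); print(n,st[j,4],r,np.median(W[L==j][:,2]))
box=(abs(W[...,0]-.57)<.2)&(abs(W[...,1]-.06)<.14)
rect(box&(W[...,2]>.148)&(W[...,2]<.175),"on ledge")
rect(box&(W[...,2]>.13)&(W[...,2]<.175),"top")
E
```

```text
{'intrinsics': array([[431.52327818,   0.        , 316.9345019 ],
       [  0.        , 431.52327818, 202.88333466],
       [  0.        ,   0.        ,   1.        ]]), 'eye': array([0.4735051 , 0.00435641, 1.19778586]), 'rotation': array([[ 0.02554418,  0.9925927 , -0.11877387],
       [-0.99953602,  0.02733154,  0.01344364],
       [ 0.01659033,  0.11837535,  0.99283032]])}
on ledge 155 ((668.0709838867188, -16.78594970703125), (32.32691192626953, 31.796621322631836), 89.38394927978516) 0.15923567697212215
on ledge 340 ((597.271484375, 64.760009765625), (34.25603485107422, 58.24740219116211), 6.469496726989746) 0.16206345008115952
top 7958 ((561.8231201171875, 59.95820617675781), (180.3586883544922, 271.08575439453125), 84.81060028076172) 0.14160578671671886
```

The case on the ledge measures 34×58 mm, so it is the right one: top px (287,203), world (0.597, 0.065). The look-alikes lie on the table at (292,152) and (224,235). The box axis is yawed about −5.2°. My plan is to tilt the gripper so the lower finger opens the flap while the higher one pushes the case.

```bash
cat >> h.py <<'E'
a=np.radians(-5.19); C=np.array([.5618,.060,0])
BX=np.array([[np.cos(a),-np.sin(a),0],[np.sin(a),np.cos(a),0],[0,0,1]])
th,ph=np.radians(23.5),np.radians(6.7)
yA=BX@np.array([-np.cos(th)*np.cos(ph),-np.cos(th)*np.sin(ph),-np.sin(th)])
tz=BX@np.array([np.sin(th)*np.cos(ph),np.sin(th)*np.sin(ph),-np.cos(th)])
def R(s): y=s*yA; return np.column_stack([np.cross(y,tz),y,tz])
def tcp(bx,by,bz): # inner tip of pushing finger, box frame m
    return C+BX@np.array([bx,by,bz])+.046*yA
E
python3 - <<'E'
from h import *
for s in (1,-1):
    for z in (.24,.146):
        for x in (.07,.008):
            q=solver.inverse_kinematics(tcp(x,.008,z),R(s)); print(s,z,x,None if q is None else np.round(q,2))
E
```

```text
1 0.24 0.07 [-0.32  0.17  0.14  2.07  0.09  0.49  2.91]
1 0.24 0.008 [-0.58  0.06  0.35  2.21  0.13  0.48  2.83]
1 0.146 0.07 [-0.19  0.32 -0.    2.14  0.25  0.28  2.74]
1 0.146 0.008 [-0.31  0.23  0.08  2.28  0.28  0.24  2.67]
-1 0.24 0.07 [-0.79  0.19  0.67  2.1  -0.14  0.49 -0.01]
-1 0.24 0.008 [-0.85  0.05  0.65  2.23  0.1   0.48 -0.27]
-1 0.146 0.07 [-0.69  0.36  0.58  2.17 -0.49  0.29  0.3 ]
-1 0.146 0.008 [-0.66  0.24  0.47  2.3  -0.15  0.22 -0.05]
```

```bash
python3 - <<'E'
from h import *
env.reach(tcp(.07,.008,.24),R(-1))
s=env.sense(); print(s["t"],s["ee_pos"],tcp(.07,.008,.24),s["joint_positions"],s["wrist_force"])
p,d=viewer.read_camera("wrist"); cv2.imwrite("pics/w1.png",p[:,:,::-1])
p,d,W=cloud("top"); cv2.imwrite("pics/t1.png",cv2.resize(p[120:300,200:440,::-1],None,fx=3,fy=3))
E
```

```text
4.25 [0.59014337 0.06173407 0.22159591] [0.59006657 0.06052346 0.22165754] [-0.7947739   0.1870596   0.67349668  2.10067001 -0.14126428  0.48940235
 -0.01437757] [ 0.79531725 -0.27656254  0.13664778]
```

View pics/w1.png

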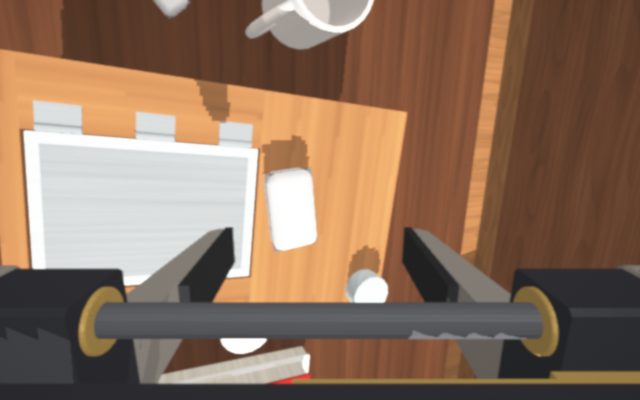

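Wrist view: the flap lies under the left finger (px 222,240), the case is at (292,208), and the right finger (415,240) is behind it, all as planned. Now I'll descend and open the flap.

```bash
python3 - <<'E'
from h import *
env.movel(tcp(.07,.008,.146),rate=.07)
s=env.sense(); print(s["t"],s["ee_pos"]-tcp(.07,.008,.146),s["wrist_force"])
p,d=viewer.read_camera("wrist"); cv2.imwrite("pics/w2.png",p[:,:,::-1])
E
```

```text
5.8417 [ 0.00027009 -0.00048407  0.00036579] [-0.02487432 -1.52171738  3.88410022]
```

View pics/w2.png

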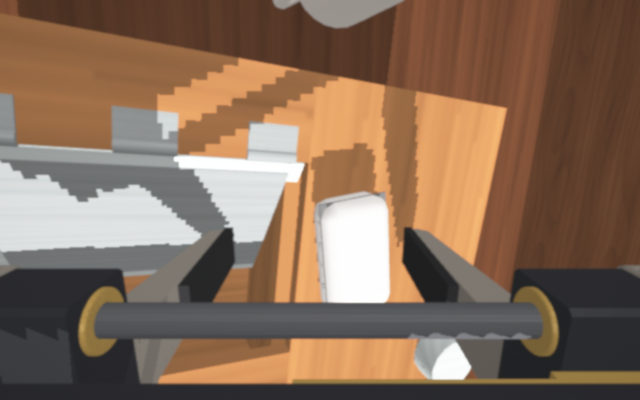

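The flap is open and held by the left finger, and the right finger stands beside the case's far face (px 390 vs. 405). Now I'll push gently.

```bash
python3 - <<'E'
from h import *
for x in (.055,.042,.030,.018,.010):
    env.movel(tcp(x,.008,.146),rate=.03)
    s=env.sense(); print(x,s["t"],s["wrist_force"].round(2),s["moment"].round(2))
p,d=viewer.read_camera("wrist"); cv2.imwrite("pics/w3.png",p[:,:,::-1])
E
```

```text
0.055 6.5417 [ 2.71 -3.05  3.38] [-0.78 -0.44 -0.17]
0.042 7.125 [ 1.87 -2.2   3.11] [-0.74 -0.25 -0.16]
0.03 7.675 [ 0.55 -1.84  4.44] [-0.41  0.08 -0.08]
0.018 8.225 [-0.2  -3.57  2.6 ] [-0.78 -0.01 -0.13]
0.01 8.6417 [ 1.89 -3.02  2.13] [-0.74 -0.   -0.14]
```

View pics/w3.png

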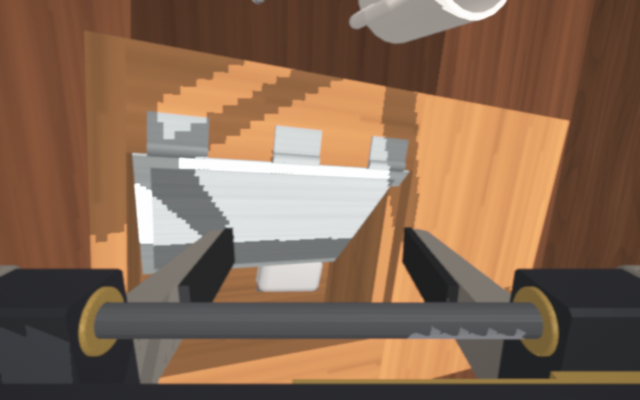

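The case (px 290,275) lies on the box floor, below the flap's free edge. I'll raise the fingers so the flap shuts, then check.

```bash
python3 - <<'E'
from h import *
env.pause(.3)
env.movel(tcp(.010,.008,.26),rate=.08)
p,d=viewer.read_camera("wrist"); cv2.imwrite("pics/w4.png",p[:,:,::-1])
env.reach(np.array([.33,.42,.33]),R(-1)) if solver.inverse_kinematics(np.array([.33,.42,.33]),R(-1)) is not None else env.movel(tcp(.01,.008,.32))
env.pause(.3)
p,d,W=cloud("top"); cv2.imwrite("pics/t2.png",cv2.resize(p[120:300,180:440,::-1],None,fx=3,fy=3))
s=env.sense(); print(s["t"],s["ee_pos"],s["wrist_force"])
L=(W-C)@BX
m=(abs(L[...,0]+.0555)<.055)&(abs(L[...,1])<.04)&(d>0); print(np.percentile(L[m][:,2],[2,50,98]))
for n in ("balm_tin","mug","cream_jar","books"): print(n,[(round(r["score"],2),np.round(r["at"],3)) for r in tip_of("top",n)][:2])
E
```

```text
12.5083 [0.33031131 0.41967751 0.32999096] [0.48756584 0.42788132 0.9650609 ]
[0.1379175  0.14195676 0.1459172 ]
balm_tin [(0.65, array([ 0.67 , -0.021,  0.138]))]
mug [(0.62, array([ 0.657,  0.244, -0.   ]))]
cream_jar []
books [(0.56, array([ 0.559, -0.242,  0.   ]))]
```

View pics/t2.png

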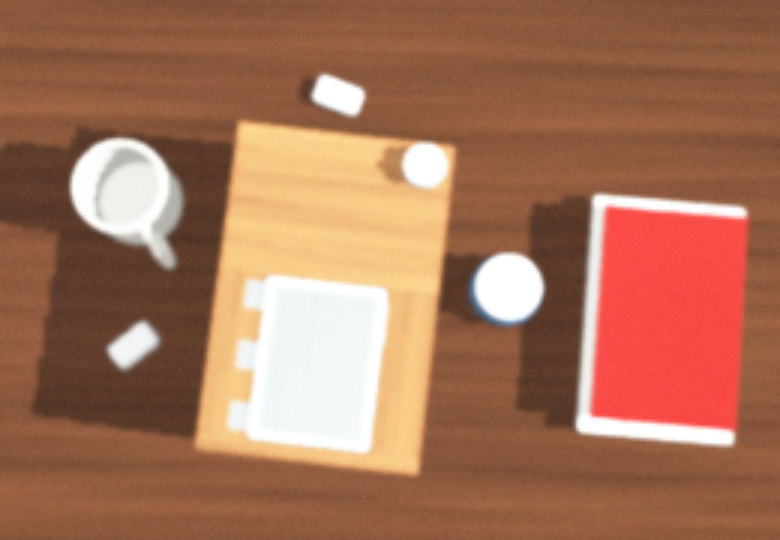

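The flap (px 317,362) is shut and level, the ledge is empty of the case, and the tin (425,165), mug, jar and books have not moved. Handing in.

```bash
python3 -c "
from station import *
print(workorder.finish_job())"
```

```text
the job is handed in; nothing more can be done
None
```

The earbud case is in the night box with the flap shut and the other things where they were, and the job was handed in at about 12.5 s of the 38 s allowed.

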